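# Queue the sample jars by height for weighing

### The job

Line up the four sample jars for weighing in order of height on the row of black rubber pads: the shortest jar on the pad next to the grey balance, then taller and taller, the tallest on the pad farthest from it. Stand each jar upright in the middle of its pad, setting it down rather than dropping it or tipping it over, and leave the wash bottle where it stands.

Things in the scene. Friction and masses are not known exactly. Their poses are not given: they have to be found in the camera images.
- jar_p: The shortest of the four closed sample jars: upright round jar of milky plastic with a white screw cap, 44 mm tall over all, 38 mm in diameter at the cap (the top 14 mm), the body below 35 mm; 25 to 220 g. Origin at the centre of its underside, z up along its axis. Stands on the bench at the start. Grip it from above by the cap.
- jar_q: The second shortest of the four closed sample jars: upright round jar of milky plastic with a white screw cap, 64 mm tall over all, 44 mm in diameter at the cap (the top 14 mm), the body below 41 mm; 25 to 220 g. Origin at the centre of its underside, z up along its axis. Stands on the bench at the start. Grip it from above by the cap.
- jar_r: The second tallest of the four closed sample jars: upright round jar of milky plastic with a white screw cap, 84 mm tall over all, 50 mm in diameter at the cap (the top 14 mm), the body below 47 mm; 25 to 220 g. Origin at the centre of its underside, z up along its axis. Stands on the bench at the start. Grip it from above by the cap.
- jar_s: The tallest of the four closed sample jars: upright round jar of milky plastic with a white screw cap, 104 mm tall over all, 56 mm in diameter at the cap (the top 14 mm), the body below 53 mm; 25 to 220 g. Origin at the centre of its underside, z up along its axis. Stands on the bench at the start. Grip it from above by the cap.
- pad_a: One of four alike round black rubber pads, 60 mm in diameter, 4 mm thick, fixed on a thin white strip, in a row about 100 mm apart (85 to 115). Origin at the centre of its underside; its top is 4 mm above that, 7 mm above the bench. The letters say nothing about the order in the row: read the positions.
- pad_b: One of four alike round black rubber pads, 60 mm in diameter, 4 mm thick, fixed on a thin white strip, in a row about 100 mm apart (85 to 115). Origin at the centre of its underside; its top is 4 mm above that, 7 mm above the bench. The letters say nothing about the order in the row: read the positions.
- pad_c: One of four alike round black rubber pads, 60 mm in diameter, 4 mm thick, fixed on a thin white strip, in a row about 100 mm apart (85 to 115). Origin at the centre of its underside; its top is 4 mm above that, 7 mm above the bench. The letters say nothing about the order in the row: read the positions.
- pad_d: One of four alike round black rubber pads, 60 mm in diameter, 4 mm thick, fixed on a thin white strip, in a row about 100 mm apart (85 to 115). Origin at the centre of its underside; its top is 4 mm above that, 7 mm above the bench. The letters say nothing about the order in the row: read the positions.
- balance: Grey electronic balance with a round steel pan, fixed at one end of the row of pads (either end; a round white closed tub, 120 mm wide and 88 mm tall, stands fixed in the same way at the other end). 130 mm deep (x), 110 mm wide (y), 44 mm high with the pan. Origin at the centre of its underside. Nearest pad about 150 to 190 mm from it centre to centre, each next one about 100 mm farther.
- wash_bottle: Bystander: white wash bottle with a red cap and bent spout, loose, upright, 68 mm in diameter, 193 mm tall, away to the robot's right of the work. Origin at the centre of its underside. Not to be disturbed.

How it is judged:
At the end, for the whole second after the job is handed in: Each jar stands upright (within 0.1 rad), at rest and released, on a pad with its centre within 12 mm of the pad's centre, and the jars' heights grow along the row from the balance: shortest on the nearest pad, tallest on the farthest ((horizontal distance between jar_p and pad_a below 0.012 m or horizontal distance between jar_p and pad_b below 0.012 m or horizontal distance between jar_p and pad_c below 0.012 m or horizontal distance between jar_p and pad_d below 0.012 m) and horizontal distance between jar_p and balance below 0.215 m and height (world z) of jar_p between 0.003 and 0.011 m and angle between each of jar_p, jar_q, jar_r, jar_s's own z axis and vertical below 0.1 rad and linear speed of each of jar_p, jar_q, jar_r, jar_s below 0.02 m/s and angular speed of each of jar_p, jar_q, jar_r, jar_s below 0.3 rad/s and (horizontal distance between jar_q and pad_a below 0.012 m or horizontal distance between jar_q and pad_b below 0.012 m or horizontal distance between jar_q and pad_c below 0.012 m or horizontal distance between jar_q and pad_d below 0.012 m) and horizontal distance between jar_q and balance between 0.215 and 0.31 m and height (world z) of jar_q between 0.003 and 0.011 m and (horizontal distance between jar_r and pad_a below 0.012 m or horizontal distance between jar_r and pad_b below 0.012 m or horizontal distance between jar_r and pad_c below 0.012 m or horizontal distance between jar_r and pad_d below 0.012 m) and horizontal distance between jar_r and balance between 0.31 and 0.41 m and height (world z) of jar_r between 0.003 and 0.011 m and (horizontal distance between jar_s and pad_a below 0.012 m or horizontal distance between jar_s and pad_b below 0.012 m or horizontal distance between jar_s and pad_c below 0.012 m or horizontal distance between jar_s and pad_d below 0.012 m) and horizontal distance between jar_s and balance above 0.41 m and height (world z) of jar_s between 0.003 and 0.011 m); the robot touches nothing.
It fails at once if a jar is tipped over (angle between any of jar_p, jar_q, jar_r, jar_s's own z axis and vertical above 0.7 rad).
It fails at once if a jar is dropped or thrown (moves faster than 0.7 m/s while no finger touches it) ((linear speed of jar_p above 0.7 m/s and contact force between jar_p and the fingers below 0.05 N) or (linear speed of jar_q above 0.7 m/s and contact force between jar_q and the fingers below 0.05 N) or (linear speed of jar_r above 0.7 m/s and contact force between jar_r and the fingers below 0.05 N) or (linear speed of jar_s above 0.7 m/s and contact force between jar_s and the fingers below 0.05 N)).
It fails at once if the wash bottle is pushed more than 30 mm or tipped (distance of wash_bottle from where it was at the start of the episode above 0.03 m or angle between wash_bottle's own z axis and vertical above 0.3 rad).
It also fails if it takes over 102 s, if anything falls off the work surface, if the arm or the gripper's body presses on something with over 40 N, if the wrist force passes 120 N, or if a joint passes its speed limit or range.

### The arm

A 6-joint arm with a two-finger parallel gripper is mounted at the origin on the work surface. World frame = base frame: x ahead of the robot, y to its left, z up, the work surface at z = 0. Lengths are in m, angles in rad, forces in N, time in s.
With the tool pointing down it reaches from about 0.375 to 0.975 m from the base axis. Payload 3.8 kg.
Tool frame: the origin (TCP) lies on the mounting face of the last link; the fingertips stand 173 mm ahead of it and the grasp point (between the pads) lies 155 mm ahead of it; z points along the fingers, y is the line along which they close (so a half turn about z gives the same grasp; the last joint's range is limited). The gripper opens to 85 mm and grips with 20 to 120 N. Pads are 22 mm wide; open, the fingers measure 114 mm over their backs; the gripper's body (76 mm by 85 mm) begins 54 mm behind the grasp point. The pads swing forward as they close: fully open they stand 13 mm farther back than shut.
Start: joints at [1.245, 0.264, 1.604, -0, 1.274, -0.037], TCP at [0.192, 0.647, 0.405] pointing down, gripper open.
Joint ranges: [-2.63, 2.63], [-0.94, 2.18], [0.31, 2.57], [-1.31, 4.45], [0, 2.66], [-2.55, 2.55]. Speed limits (rad/s): [2.57, 2.57, 3.14, 3.14, 3.14, 3.14].

### API

Orientations are given as a unit quaternion [x, y, z, w].
In Python, from workcell import * gives the robot as it stands.
- The arm moves only by the tool arm_command, never from a script. Its argument "commands" is one flat list of numbers, 6 for each row, row after row: the shift along the tool's x, y, z in mm, then the turn, a rotation vector about the tool's x, y, z in rad. A call has 1 to 5 rows; each row is the pose to reach, as a shift and turn from the pose commanded when the call began, along the tool's axes at that moment; what a row does not reach only later rows make up. A row lasts 1/8 s, in which the tool goes at most 62.5 mm and 10.7 degrees, less where a joint would pass 70% of its speed; a pose out of reach is approached as far as the arm can. A call with a gripper value outside its range is refused whole. "hand" is the opening, from 0 (shut) to 1 (fully open), set as the call begins (left out, the last holds). The fingers move at their own pace and stop on an object; the grip force is fixed at half the most. Time passes only in rows, so rows that repeat a pose let the fingers close. It gives the time, the measured TCP pose, the force, the opening and the grip force at its end, in the units of the state.
- get_obs(): the state, without advancing time (a new reading comes with each control period).
- capture(name): name is "scene" or "top" or "wrist"; returns the picture (384x512x3 uint8, red, green, blue); there is no depth.
- camera_model(name): a dict with "fx", "fy", "cx", "cy" (pixels), "world_to_cam" (4x4, takes a point from world to camera coordinates). Camera axes: x right, y down, z forward; pixel columns grow to the right and rows downward; lengths in m; the calibration is good to about 2 mm. A picture is of the moment at which its call begins: read the wrist's pose just before it. camera_model takes no time and is no camera call; for the wrist camera it gives the pose at the moment of the call.
- hand_in(): hands the job in; it is judged then, once.
The state is a dict: "clock": time; "joint_positions": joint angles; "qd": joint speeds; "joint_torque": joint torques, N m; "position": TCP position; "tcp_rot": TCP orientation; "contact_force": force on the tool from outside, world axes, zero at the start; "torque": the same for the moment, N m; "width": opening from 0.0 (shut) to 1.0 (fully open); "finger_force": force on a finger pad.
Only numpy, scipy, OpenCV 4.12 (cv2) and the standard library are available. Lean on these libraries where they do the work, as an engineer would, in place of code of your own. Each camera call takes 0.05 s, during which the arm holds its last target. There are 200 camera calls.

## Working session

There is one attempt and no reset: what is moved stays moved. The work goes in short steps, Python scripts to look and compute and a tool call to move; the robot and the scene stay as the last step left them, time stands still between calls to the robot, and variables do not carry over. Pictures are saved under pics/ and viewed, at most 14 in all, crops included, and the job is handed in when it is done.

Besides the shell and the picture viewer there is one more tool, called after "Request:" as name(argument=value, ...) on one line, values as JSON. arm_command: Moves the arm, as the interface text tells. Its arguments: {"type":"object","properties":{"commands":{"type":"array","items":{"type":"number"}},"hand":{"type":"number"}},"required":["commands"]}

```bash
mkdir -p pics
python3 - <<'E'
from workcell import *
import cv2
for n in ("scene","top"):
    cv2.imwrite(f"pics/{n}0.png",capture(n)[:,:,::-1])
    m=camera_model(n);print(n,m["fx"],m["fy"],m["cx"],m["cy"]);print(m["world_to_cam"])
o=get_obs();print(o)
E
```

```text
scene 492.0062095470306 492.0062095470306 255.04539537367936 189.42100136668384
[[-0.36324977  0.93163927 -0.00989352  0.26390702]
 [ 0.63132077  0.23831729 -0.73799658 -0.30232553]
 [-0.6851888  -0.27432307 -0.67473192  1.70986096]
 [ 0.          0.          0.          1.        ]]
top 496.6536786596614 496.6536786596614 251.09221644820414 183.45002246495295
[[-0.00464094 -0.99995015 -0.00884113 -0.06169183]
 [-0.99496679  0.00550244 -0.100054    0.53888086]
 [ 0.10009766  0.00833229 -0.99494273  1.33163877]
 [ 0.          0.          0.          1.        ]]
{'clock': 0.1, 'joint_positions': array([ 1.24515841e+00,  2.64699328e-01,  1.60525969e+00,  2.55294616e-05,
        1.27369375e+00, -3.69287810e-02]), 'qd': array([ 0.00099333, -0.00174969, -0.00252556, -0.00050866, -0.00047781,
        0.00103464]), 'joint_torque': array([-3.06985021e-05, -5.16707611e+01, -3.68591022e+01, -9.59605813e-05,
        6.31391391e-03,  3.49638219e-05]), 'position': array([0.19209924, 0.64676307, 0.40345964]), 'tcp_rot': array([ 1.43857375e-01,  9.89597895e-01, -1.01097665e-03, -1.97712570e-04]), 'contact_force': array([-0.44270104,  0.0540682 , -0.17486867]), 'torque': array([0.01349676, 0.00909643, 0.03634675]), 'finger_force': 0.0, 'width': 0.9967413542338173}
```

View pics/scene0.png

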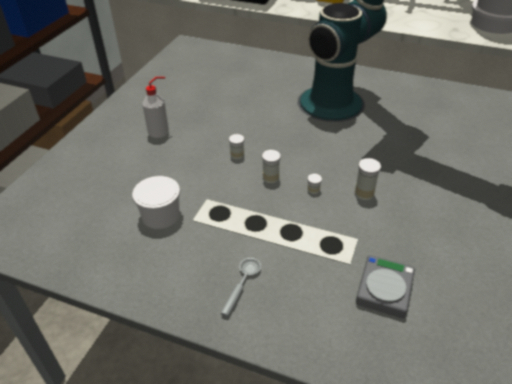

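View pics/top0.png

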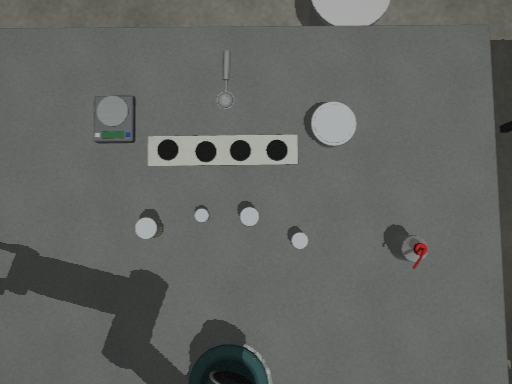

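The scene view shows the balance at (386,285), the pads from (331,245) to (220,213), and jar caps at (236,139), (271,157), (315,178) and (369,166). In the top view the pads are at (168,150), (206,151), (240,150) and (277,150), the jars at (146,228), (201,215), (249,216) and (299,240), and the balance at (114,119). Next I'll get subpixel blob centres and triangulate.

```bash
cat > h.py <<'E'
import numpy as np, cv2
from workcell import *
def P(m):
    K=np.array([[m["fx"],0,m["cx"]],[0,m["fy"],m["cy"]],[0,0,1]]);return K@np.array(m["world_to_cam"])[:3]
def on_plane(m,uv,z):
    p=P(m);H=np.c_[p[:,0],p[:,1],p[:,2]*z+p[:,3]]
    q=np.linalg.solve(H,[*uv,1]);return q[:2]/q[2]
def tri(m1,a,m2,b):
    X=cv2.triangulatePoints(P(m1),P(m2),np.float64(a).reshape(2,1),np.float64(b).reshape(2,1)).ravel();return X[:3]/X[3]
def proj(m,X):
    q=P(m)@np.append(X,1);return q[:2]/q[2]
def blob(mask,c,r):
    """centroid, area and bbox of the component nearest c within r"""
    n,l,s,ce=cv2.connectedComponentsWithStats(mask.astype(np.uint8))
    d=[np.hypot(*(ce[i]-c)) if s[i,4]>15 else 1e9 for i in range(1,n)]
    i=1+int(np.argmin(d));return ce[i],s[i]
E
python3 - <<'E'
from h import *
S=cv2.imread("pics/scene0.png",0);T=cv2.imread("pics/top0.png",0);ms=camera_model("scene");mt=camera_model("top")
for s,t in [((369,166),(146,228)),((315,178),(201,215)),((271,157),(249,216)),((236,139),(299,240))]:
    a,sa=blob(S>185,s,10);b,sb=blob(T>150,t,10)
    X=tri(ms,a,mt,b);d=sb[2]*(mt["world_to_cam"]@np.append(X,1))[2]/mt["fx"]
    print("jar",a.round(1),sa,b.round(1),sb,X.round(4),"diam",d.round(4),"err",(proj(mt,X)-b).round(2),"R",np.hypot(X[0],X[1]).round(3))
for s,t in [((331,245),(168,150)),((291,232),(206,151)),((256,223),(240,150)),((220,213),(277,150))]:
    a,sa=blob(S<60,s,10);b,sb=blob(T<45,t,10)
    print("pad",sa,sb,tri(ms,a,mt,b).round(4),on_plane(mt,b,.007).round(4),on_plane(ms,a,.007).round(4))
print(on_plane(mt,(114,119),.04), on_plane(mt,(333,123),.088),on_plane(mt,(420,249),.19))
E
```

```text
jar [369.2 164.8] [359 159  21  13 212] [145.4 227.8] [136 218  20  21 342] [0.4183 0.2053 0.1028] diam 0.0513 err [ 0.38 -0.09] R 0.466
jar [314.3 177.8] [308 174  14   9  95] [201.1 215. ] [195 209  13  13 137] [0.4526 0.0693 0.0432] diam 0.0349 err [ 0.29 -0.09] R 0.458
jar [270.8 154.9] [262 150  18  11 153] [249.2 216.3] [241 208  18  18 264] [ 0.4472 -0.0603  0.083 ] diam 0.0469 err [ 0.25 -0.09] R 0.451
jar [236.1 138. ] [229 134  15   9  99] [299.6 240.2] [292 233  16  16 198] [ 0.3844 -0.1922  0.0633] diam 0.0421 err [ 0.22 -0.09] R 0.43
pad [321 238  21  15 250] [158 140  20  20 317] [0.6383 0.1693 0.0042] [0.6376 0.1694] [0.641 0.169]
pad [282 225  19  15 224] [196 142  20  20 313] [0.6328 0.0625 0.0043] [0.6321 0.063 ] [0.6355 0.0624]
pad [246 216  19  14 206] [230 140  20  21 311] [ 0.6355 -0.034   0.0047] [ 0.6348 -0.0332] [ 0.6378 -0.034 ]
pad [211 207  18  13 190] [267 140  20  20 315] [ 0.6357 -0.1365  0.0045] [ 0.635  -0.1357] [ 0.6381 -0.136 ]
[0.717503   0.31177119] [ 0.69156875 -0.28189595] [ 0.36404325 -0.46474887]
```

Request:
arm_command(commands=[-43,-45,0,0,0,0.16,-86,-90,0,0,0,0.32,-128,-135,0,0,0,0.48,-171,-180,0,0,0,0.64,-214,-224,0,0,0,0.8], hand=1)

```text
clock: 0.72
position: [0.3339, 0.3694, 0.4043]
tcp_rot: [0.52, 0.854, -0.0, 0.0]
contact_force: [0.5, 0.5, 1.1]
width: 0.999
finger_force: 0.0
```

```bash
cat > go.py <<'E'
import sys
from h import *
from scipy.spatial.transform import Rotation as R
# target TCP xyz -> shift in tool axes (mm), turn (rotvec) to tool x=+Y, y=+X, z=-Z
o=get_obs();r=R.from_quat(o["tcp_rot"]);G=R.from_matrix(np.array([[0,1,0],[1,0,0],[0,0,-1]]))
for k in range(1,len(sys.argv),3):
    t=np.array(sys.argv[k:k+3],float);print((r.inv().apply(t-o["position"])*1e3).round(1),(r.inv()*G).as_rotvec().round(3))
print(o["clock"],o["position"].round(4),o["contact_force"].round(1),o["width"],o["finger_force"])
E
python3 go.py .418 .205 .35
```

```text
[-184.6   -0.8   54.3] [-0.     0.     0.477]
0.725 [0.3339 0.3694 0.4043] [0.5 0.5 1.1] 0.9989530760393363 0.0
```

Request:
arm_command(commands=[-46,0,14,0,0,0.12,-92,0,28,0,0,0.24,-138,0,42,0,0,0.36,-185,-1,55,0,0,0.478,-185,-1,55,0,0,0.478])

```text
clock: 1.35
position: [0.4187, 0.2044, 0.348]
tcp_rot: [0.707, 0.707, -0.002, -0.0]
contact_force: [-0.1, 0.8, 0.0]
width: 1.003
finger_force: 0.0
```

```bash
python3 go.py .418 .205 .247
python3 - <<'E'
from h import *
m=camera_model("wrist");im=capture("wrist");cv2.imwrite("pics/w1.png",im[:,:,::-1])
print([proj(m,np.array(X)).round() for X in [(.4183,.2053,.104),(.4526,.0693,.044)]])
E
```

```text
[  0.8  -0.4 101. ] [-0.003  0.002 -0.001]
1.35 [0.4187 0.2044 0.348 ] [-0.1  0.8  0. ] 1.0029707884958554 0.0
[array([256., 201.]), array([288., 304.])]
```

View pics/w1.png

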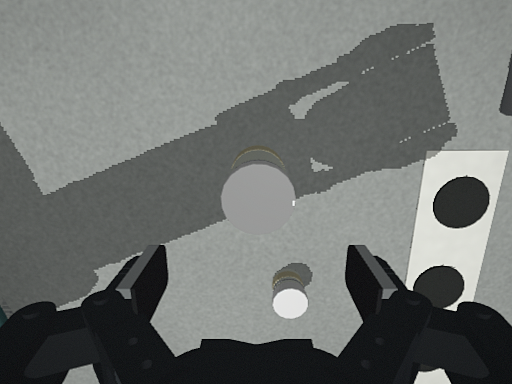

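The wrist picture shows the jar_s cap at (258,198), predicted (256,201), and the jar_p cap at (290,303), predicted (288,304). They agree to about 1–2 mm, so I'm descending.

Request:
arm_command(commands=[1,0,35,-0.003,0.002,0,1,0,70,-0.003,0.002,0,1,0,101,-0.003,0.002,0,1,0,101,-0.003,0.002,0])

```text
clock: 1.9
position: [0.4166, 0.2084, 0.2465]
tcp_rot: [0.705, 0.709, -0.001, -0.001]
contact_force: [-0.5, -0.4, -0.1]
width: 1.001
finger_force: 0.0
```

Request:
arm_command(commands=[0,0,0,0,0,0,0,0,0,0,0,0,0,0,0,0,0,0,0,0,0,0,0,0,0,0,0,0,0,0], hand=0)

```text
clock: 2.52
position: [0.4193, 0.2086, 0.251]
tcp_rot: [0.706, 0.708, 0.004, 0.001]
contact_force: [-2.3, 0.8, 5.9]
width: 0.637
finger_force: 62.6
```

Run:
```python
from h import *
for i in range(4):
    o=get_obs();print(o["position"].round(4),o["tcp_rot"].round(4),o["contact_force"].round(2),o["joint_positions"].round(4),o["width"]);capture("wrist")
```

```text
[0.4193 0.2086 0.251 ] [0.7057 0.7085 0.0035 0.0008] [-2.33  0.8   5.9 ] [4.0800e-01 2.4300e-02 2.1845e+00 1.5000e-03 9.2580e-01 4.0320e-01] 0.6371860894377134
[0.4193 0.2086 0.251 ] [0.7057 0.7085 0.0035 0.0008] [-2.63  1.16  5.55] [4.0800e-01 2.4300e-02 2.1845e+00 1.5000e-03 9.2570e-01 4.0320e-01] 0.6351676982232866
[0.4193 0.2086 0.251 ] [0.7057 0.7085 0.0035 0.0008] [-1.2  -0.32  6.58] [4.0800e-01 2.4300e-02 2.1845e+00 1.5000e-03 9.2570e-01 4.0320e-01] 0.6367985689516753
[0.4193 0.2086 0.251 ] [0.7057 0.7085 0.0035 0.0008] [-2.55  0.17  5.88] [4.0790e-01 2.4300e-02 2.1845e+00 1.5000e-03 9.2570e-01 4.0320e-01] 0.6335289527725098
```

Request:
arm_command(commands=[0,0,-5,0,0,0,0,0,-20,0,0,0,0,0,-40,0,0,0])

```text
clock: 3.1
position: [0.4181, 0.2078, 0.2895]
tcp_rot: [0.706, 0.709, 0.001, 0.0]
contact_force: [-0.2, -0.7, -1.1]
width: 0.634
finger_force: 63.4
```

Request:
arm_command(commands=[0,0,-25,0,0,0,-10,6,-55,0,0,0,-40,25,-80,0,0,0,-80,51,-85,0,0,0,-120,76,-85,0,0,0])

```text
clock: 3.72
position: [0.4955, 0.087, 0.3761]
tcp_rot: [0.705, 0.709, 0.003, 0.001]
contact_force: [0.9, 0.8, -2.3]
width: 0.633
finger_force: 63.4
```

Request:
arm_command(commands=[-40,25,0,0,0,0,-80,51,0,0,0,0,-120,76,0,0,0,0,-160,102,0,0,0,0,-195,124,0,0,0,0])

```text
clock: 4.35
position: [0.6201, -0.1082, 0.3747]
tcp_rot: [0.706, 0.708, 0.002, 0.001]
contact_force: [-0.0, 0.3, -1.1]
width: 0.637
finger_force: 63.4
```

```bash
python3 go.py .636 -.134 .300
```

```text
[-26.   15.5  74.7] [ 0.004 -0.002  0.003]
4.35 [ 0.6201 -0.1082  0.3747] [-0.   0.3 -1.1] 0.6366421605827198 63.38982939720154
```

Request:
arm_command(commands=[-13,8,20,0.002,-0.001,0.002,-26,15.5,50,0.004,-0.002,0.003,-26,15.5,75,0.004,-0.002,0.003,-26,15.5,75,0.004,-0.002,0.003])

```text
clock: 4.85
position: [0.6332, -0.1314, 0.2948]
tcp_rot: [0.707, 0.707, -0.002, -0.004]
contact_force: [0.2, -0.7, -1.5]
width: 0.633
finger_force: 63.5
```

```bash
python3 go.py .636 -.134 .258;  python3 - <<'E'
from h import *
m=camera_model("wrist");im=capture("wrist");cv2.imwrite("pics/w2.png",im[:,:,::-1])
E
```

```text
[-2.7  3.1 36.8] [-0.009 -0.002  0.001]
4.85 [ 0.6332 -0.1314  0.2948] [ 0.2 -0.7 -1.5] 0.6332370744284528 63.54241490364075
```

View pics/w2.png

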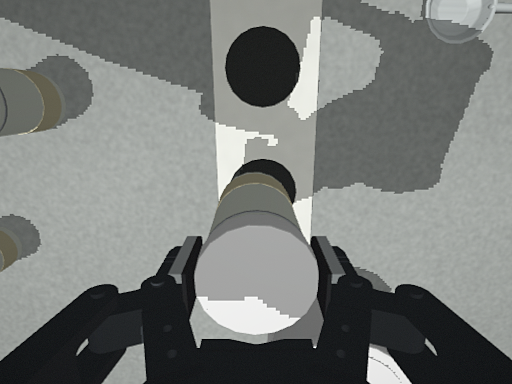

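The wrist view shows jar_s held by the cap at (256,278), above the far pad, whose visible crescent is around (265,180). The next pad is at (263,66). I'll lower it with a small correction.

Request:
arm_command(commands=[-2.7,3,12,-0.009,-0.002,0,-2.7,3,22,-0.009,-0.002,0,-2.7,3,30,-0.009,-0.002,0,-2.7,3,30,-0.009,-0.002,0])

```text
clock: 5.4
position: [0.6376, -0.1347, 0.2676]
tcp_rot: [0.707, 0.707, 0.002, 0.003]
contact_force: [-0.3, 0.5, -1.9]
width: 0.635
finger_force: 63.5
```

```bash
python3 go.py .636 -.134 .258;  python3 - <<'E'
from h import *
o=get_obs();print(o["tcp_rot"].round(4))
m=camera_model("wrist")
t=on_plane
print(proj(m,np.array([.6355,-.034,.007])),proj(m,np.array([.6365,-.136,.007])))
im=cv2.cvtColor(capture("wrist"),cv2.COLOR_RGB2GRAY);b,s=blob(im<45,(263,66),40);print(b,s,on_plane(m,b,.007))
E
```

```text
[ 0.8 -1.7  9.6] [0.006 0.001 0.001]
5.4 [ 0.6376 -0.1347  0.2676] [-0.3  0.5 -1.9] 0.6347289990568837 63.54609131813049
[0.7067 0.7075 0.0016 0.0027]
[249.99567434  56.98917882] [251.85463067 196.69795814]
[250.74367089  55.03231179] [ 209    9   85   92 6004] [ 0.63602376 -0.03275046]
```

Request:
arm_command(commands=[0.5,-1,4,0.004,0,0,0.5,-1,7,0.004,0,0,0.5,-1,8.5,0.004,0,0,0.5,-1,8.5,0.004,0,0])

```text
clock: 5.95
position: [0.6372, -0.1345, 0.26]
tcp_rot: [0.707, 0.707, 0.001, 0.002]
contact_force: [-1.2, -0.5, -1.5]
width: 0.634
finger_force: 63.5
```

Request:
arm_command(commands=[0,0,1,0,0,0,0,0,2,0,0,0,0,0,2,0,0,0])

```text
clock: 6.32
position: [0.6373, -0.1345, 0.2582]
tcp_rot: [0.707, 0.707, 0.001, 0.002]
contact_force: [0.4, -0.2, -0.5]
width: 0.631
finger_force: 63.6
```

Request:
arm_command(commands=[0,0,1,0,0,0,0,0,2,0,0,0,0,0,2,0,0,0])

```text
clock: 6.7
position: [0.6373, -0.1347, 0.2581]
tcp_rot: [0.707, 0.707, 0.001, 0.002]
contact_force: [-4.5, 0.1, 7.6]
width: 0.633
finger_force: 64.2
```

Request:
arm_command(commands=[0,0,0,0,0,0,0,0,0,0,0,0,0,0,0,0,0,0,0,0,0,0,0,0], hand=1)

```text
clock: 7.2
position: [0.6372, -0.1344, 0.2559]
tcp_rot: [0.707, 0.707, 0.001, 0.002]
contact_force: [0.5, -0.4, 0.1]
width: 1.002
finger_force: 0.0
```

Request:
arm_command(commands=[0,0,-30,0,0,0,0,0,-75,0,0,0,0,0,-115,0,0,0,0,0,-115,0,0,0])

```text
clock: 7.7
position: [0.6383, -0.1346, 0.3764]
tcp_rot: [0.707, 0.707, 0.003, 0.006]
contact_force: [-0.3, 0.1, 0.4]
width: 1.001
finger_force: 0.0
```

```bash
cat > chk.py <<'E'
import sys
from h import *
n,h=sys.argv[1],float(sys.argv[5]);X=np.array(sys.argv[2:5],float)
S,T,W=[capture(c) for c in("scene","top","wrist")]
cv2.imwrite(f"pics/{n}.png",np.vstack([np.hstack([T,S]),np.hstack([W,W*0])])[:,:,::-1][::2,::2].copy())
ms,mt=camera_model("scene"),camera_model("top");g=lambda i:cv2.cvtColor(i,cv2.COLOR_RGB2GRAY)
Y=np.append(X[:2],h+X[2]);print("pred",proj(ms,Y).round(1),proj(mt,Y).round(1))
for th in(120,135,150,165):
    a,sa=blob(g(T)>th,proj(mt,Y),10);b,sb=blob(g(S)>th+35,proj(ms,Y),10)
    print(th,a.round(1),sa[2:],b.round(1),sb[2:],tri(ms,b,mt,a).round(4),on_plane(mt,a,Y[2]).round(4))
E
python3 chk.py c1 .637 -.136 .007 .104; python3 go.py .447 -.060 .35
```

```text
pred [217.1 183.6] [278.3 142.1]
120 [271.6 143.8] [ 6 13 35] [213.8 182.6] [ 21  17 264] [ 0.6372 -0.1303  0.1156] [ 0.6327 -0.1185]
135 [276.6 154.7] [ 47  30 543] [213.5 182.7] [ 20  16 226] [ 0.6129 -0.1441  0.0908] [ 0.6043 -0.1312]
150 [276.3 154.7] [ 47  30 528] [213.3 182.6] [ 19  15 205] [ 0.613  -0.1438  0.0912] [ 0.6043 -0.1305]
165 [276.9 154.8] [ 46  29 464] [213.2 182.9] [ 18  14 183] [ 0.6127 -0.145   0.0897] [ 0.6039 -0.1321]
[  74.4 -189.3   19.5] [0.002 0.002 0.001]
7.85 [ 0.6364 -0.1341  0.3701] [-0.1 -0.1 -0.7] 0.9998569055350679 0.0
```

View pics/c1.png

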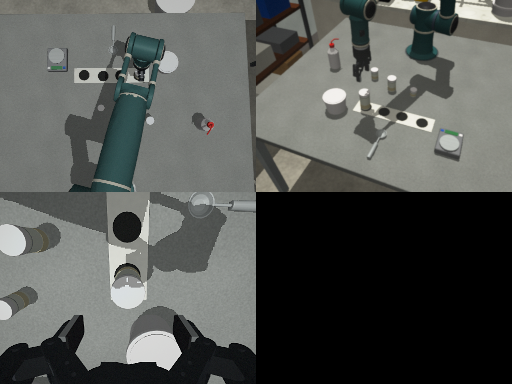

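The composite shows jar_s upright on the far pad. Shadow upsets its blob, so I'll recheck after the arm moves to jar_r.

Request:
arm_command(commands=[18,-47,5,0,0,0,37,-95,10,0,0,0,55,-142,15,0,0,0,74,-189,20,0.002,0.002,0,74,-189,20,0.002,0.002,0])

```text
clock: 8.48
position: [0.4434, -0.0592, 0.3464]
tcp_rot: [0.706, 0.708, -0.002, -0.003]
contact_force: [0.7, -0.4, 0.1]
width: 0.999
finger_force: 0.0
```

```bash
python3 go.py .447 -.060 .226; python3 chk.py c2 .637 -.136 .007 .104
python3 - <<'E'
from h import *
m=camera_model("wrist");im=capture("wrist");print(proj(m,np.array([.447,-.0603,.084])))
T=capture("top");S=capture("scene")
c=np.hstack([cv2.resize(T[100:190,220:340],None,fx=3,fy=3,interpolation=2),cv2.resize(S[150:240,160:280],None,fx=3,fy=3,interpolation=2)])
c=np.vstack([c,cv2.resize(im,(360,270)).repeat(2,1)[:, :720]])
cv2.imwrite("pics/c2b.png",c[:,:,::-1])
E
```

```text
[ -1.1   4.3 120.3] [-0.006 -0.002  0.002]
8.475 [ 0.4434 -0.0592  0.3464] [ 0.7 -0.4  0.1] 0.9989595599566338 0.0
pred [217.1 183.6] [278.3 142.1]
120 [224.8 148.3] [ 151   34 2956] [215.5 183.2] [ 24  17 306] [ 0.6488 -0.0589  0.152 ] [0.6217 0.0023]
135 [225.4 148.4] [ 150   33 2855] [215.6 183.1] [ 23  16 276] [ 0.6484 -0.0597  0.1513] [0.6216 0.0009]
150 [225.  148.2] [ 150   33 2734] [215.5 183.3] [ 22  15 262] [ 0.6491 -0.0591  0.1518] [0.622  0.0019]
165 [225.4 148.1] [ 149   33 2565] [215.6 183.4] [ 22  14 245] [ 0.6489 -0.0595  0.151 ] [0.6222 0.0009]
[253.24171566 193.31049597]
```

View pics/c2b.png

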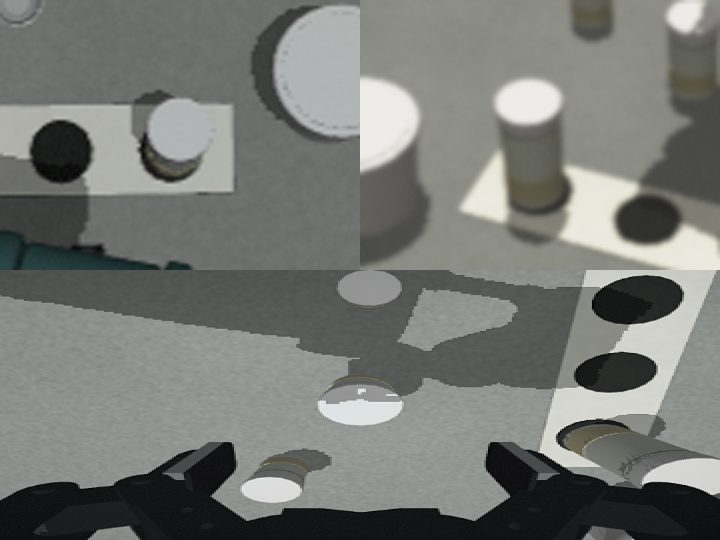

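The crop shows jar_s upright on its pad with the cap at top pixel (280,143), about 4 mm off centre towards −y, which is within tolerance. The wrist view has the jar_r cap at about (256,192), predicted (253,193). Next I grasp jar_r.

Request:
arm_command(commands=[-1,4,40,-0.006,-0.002,0.002,-1,4,80,-0.006,-0.002,0.002,-1,4,110,-0.006,-0.002,0.002,-1,4,119,-0.006,-0.002,0.002,-1,4,119,-0.006,-0.002,0.002])

```text
clock: 9.4
position: [0.4526, -0.0617, 0.2312]
tcp_rot: [0.708, 0.707, 0.002, 0.003]
contact_force: [0.5, -0.1, -0.0]
width: 1.001
finger_force: 0.0
```

Request:
arm_command(commands=[0,0,0,0,0,0,0,0,0,0,0,0,0,0,0,0,0,0,0,0,0,0,0,0,0,0,0,0,0,0], hand=0)

```text
clock: 10.02
position: [0.4527, -0.0616, 0.233]
tcp_rot: [0.707, 0.707, 0.003, 0.005]
contact_force: [-2.5, 0.1, 5.3]
width: 0.564
finger_force: 60.6
```

Request:
arm_command(commands=[0,0,-5,0,0,0,0,0,-25,0,0,0,0,0,-50,0,0,0,0,20,-65,0,0,0,5,55,-65,0,0,0])

```text
clock: 10.65
position: [0.5071, -0.0566, 0.2989]
tcp_rot: [0.708, 0.707, 0.003, 0.005]
contact_force: [0.5, -0.5, -0.3]
width: 0.565
finger_force: 61.8
```

```bash
python3 go.py .637 -.033 .270
```

```text
[ 23.9 129.5  30.3] [ 0.012  0.003 -0.002]
10.65 [ 0.5071 -0.0566  0.2989] [ 0.5 -0.5 -0.3] 0.5652761638466057 61.84502676129341
```

Request:
arm_command(commands=[8,40,0,0.004,0,0,16,80,0,0.008,0.002,0,24,115,10,0.012,0.003,-0.002,24,130,25,0.012,0.003,-0.002,24,130,30,0.012,0.003,-0.002])

```text
clock: 11.28
position: [0.6372, -0.0324, 0.2667]
tcp_rot: [0.707, 0.708, -0.002, -0.002]
contact_force: [-0.3, 0.2, -0.4]
width: 0.568
finger_force: 62.0
```

```bash
python3 go.py .637 -.033 .240
```

```text
[-0.7 -0.  26.7] [-0.005 -0.001  0.001]
11.275 [ 0.6372 -0.0324  0.2667] [-0.3  0.2 -0.4] 0.567704302848126 62.01983615756035
```

Request:
arm_command(commands=[-0.7,0,10,-0.005,-0.001,0,-0.7,0,17,-0.005,-0.001,0,-0.7,0,22,-0.005,-0.001,0,-0.7,0,23,-0.005,-0.001,0])

```text
clock: 11.78
position: [0.6362, -0.0333, 0.2444]
tcp_rot: [0.707, 0.707, 0.0, 0.0]
contact_force: [0.4, -0.1, -0.5]
width: 0.564
finger_force: 62.0
```

Request:
arm_command(commands=[0,0,1,0,0,0,0,0,2,0,0,0,0,0,2,0,0,0])

```text
clock: 12.15
position: [0.6367, -0.0333, 0.2428]
tcp_rot: [0.707, 0.707, 0.0, 0.0]
contact_force: [-0.1, -0.4, -1.0]
width: 0.568
finger_force: 62.0
```

Request:
arm_command(commands=[0,0,1,0,0,0,0,0,2,0,0,0,0,0,2,0,0,0])

```text
clock: 12.52
position: [0.6366, -0.0333, 0.2405]
tcp_rot: [0.707, 0.707, 0.0, 0.0]
contact_force: [-0.2, 0.2, -0.6]
width: 0.559
finger_force: 62.0
```

Request:
arm_command(commands=[0,0,1,0,0,0,0,0,1.5,0,0,0,0,0,1.5,0,0,0])

```text
clock: 12.9
position: [0.6367, -0.0333, 0.2403]
tcp_rot: [0.707, 0.707, 0.0, 0.0]
contact_force: [-2.4, 0.2, 5.8]
width: 0.563
finger_force: 62.5
```

Request:
arm_command(commands=[0,0,0,0,0,0,0,0,0,0,0,0,0,0,0,0,0,0,0,0,0,0,0,0], hand=1)

```text
clock: 13.4
position: [0.6367, -0.0332, 0.239]
tcp_rot: [0.707, 0.707, 0.0, 0.0]
contact_force: [0.8, -0.2, -0.4]
width: 1.0
finger_force: 0.0
```

Request:
arm_command(commands=[0,0,-30,0,0,0,0,0,-70,0,0,0,-18,-30,-100,0,0,0,-45,-75,-100,0,0,0,-70,-120,-100,0,0,0])

```text
clock: 14.02
position: [0.5157, -0.104, 0.3398]
tcp_rot: [0.706, 0.708, 0.001, 0.001]
contact_force: [0.6, -0.6, -0.3]
width: 1.0
finger_force: 0.0
```

```bash
python3 go.py .3844 -.192 .31
```

```text
[ -87.8 -131.5   29.6] [0.003 0.001 0.002]
14.025 [ 0.5157 -0.104   0.3398] [ 0.6 -0.6 -0.3] 0.9998330114536524 0.0
```

Request:
arm_command(commands=[-25,-38,6,0,0,0,-50,-75,12,0,0,0,-72,-108,22,0,0,0,-88,-131,30,0.003,0.001,0.002,-88,-131,30,0.003,0.001,0.002])

```text
clock: 14.65
position: [0.3842, -0.1919, 0.3082]
tcp_rot: [0.708, 0.706, -0.001, -0.002]
contact_force: [-0.1, -0.0, 0.6]
width: 1.0
finger_force: 0.0
```

```bash
python3 go.py .3844 -.192 .209
python3 - <<'E'
from h import *
mt,ms,m=[camera_model(c) for c in("top","scene","wrist")]
T,S,W=[capture(c) for c in("top","scene","wrist")]
a,b,c=[proj(x,np.array([.636,-.034,.091])) for x in (mt,ms,mt)]
print("pred r",a,b,"q wrist",proj(m,np.array([.3844,-.1922,.064])))
g=lambda i:cv2.cvtColor(i,cv2.COLOR_RGB2GRAY)
for th in (150,170,200,220):
    print(th,*[x.round(1) for x in blob(g(S)>th,b,10)], *[x.round(1) for x in blob(g(W)>th,(256,190),40)])
c=np.hstack([cv2.resize(T[100:190,220:340],None,fx=3,fy=3,interpolation=2),cv2.resize(S[150:240,200:320],None,fx=3,fy=3,interpolation=2)])
c=np.vstack([c,cv2.resize(W,(720,300))])
cv2.imwrite("pics/c3.png",c[:,:,::-1])
E
```

```text
[-0.3  0.5 99.2] [-0.003 -0.002 -0.004]
14.65 [ 0.3842 -0.1919  0.3082] [-0.1 -0.   0.6] 1.0003331654127037 0.0
pred r [239.11837432 144.15488484] [255.16783958 199.05734346] q wrist [256.52013562 203.37347487]
150 [257.1 198.1] [247 191  21  15 242] [231.9 207.1] [    0    18   512   338 80346]
170 [257.  198.1] [247 192  21  14 219] [250.4 181.8] [249 178   4   9  31]
200 [256.9 198.1] [248 192  19  13 195] [250.8 182.1] [250 179   3   8  20]
220 [256.9 198.1] [248 193  18  12 162] [250.7 181.9] [250 179   3   8  18]
```

View pics/c3.png

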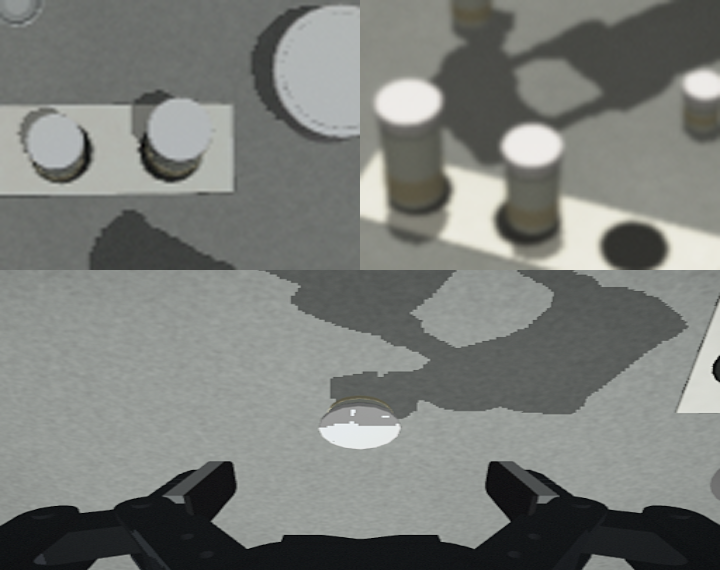

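The crop shows jar_r upright on the third pad, cap at top pixel (238,147), perhaps 5–7 mm short in x. I'll measure it precisely later and correct it if needed. The wrist view has the jar_q cap at (256,198), predicted (256,203), so I'm grasping it.

Request:
arm_command(commands=[1,0.5,35,-0.003,-0.002,-0.004,1,0.5,70,-0.003,-0.002,-0.004,1,0.5,93,-0.003,-0.002,-0.004,1,0.5,99,-0.003,-0.002,-0.004,1,0.5,99,-0.003,-0.002,-0.004])

```text
clock: 15.42
position: [0.3869, -0.1902, 0.2102]
tcp_rot: [0.706, 0.709, 0.0, 0.001]
contact_force: [-0.2, -0.5, -0.5]
width: 0.999
finger_force: 0.0
```

Request:
arm_command(commands=[0,0,0,0,0,0,0,0,0,0,0,0,0,0,0,0,0,0,0,0,0,0,0,0,0,0,0,0,0,0], hand=0)

```text
clock: 16.05
position: [0.3866, -0.1908, 0.2112]
tcp_rot: [0.706, 0.708, 0.0, 0.002]
contact_force: [-0.9, 0.2, 5.2]
width: 0.49
finger_force: 60.0
```

```bash
python3 - <<'E'
from h import *
mt,ms=[camera_model(c) for c in("top","scene")]
T,S=[cv2.cvtColor(capture(c),cv2.COLOR_RGB2GRAY) for c in("top","scene")]
from scipy.optimize import minimize
# cap-top disc and cap foot drawn into each view at candidate (x,y): maximise contrast of disc edge ring
th=np.linspace(0,2*np.pi,60,endpoint=False)
def ring(m,im,x,y,z,r):
    p=np.array([proj(m,np.array([x+r*np.cos(t),y+r*np.sin(t),z])) for t in th],np.float32)
    return cv2.remap(im.astype(np.float32),p[:,:1],p[:,1:],cv2.INTER_LINEAR).mean()
for n,x,y,z,r in[("s",.637,-.136,.111,.028),("r",.636,-.034,.091,.025)]:
  for k,m,im in(("top",mt,T),("scene",ms,S)):
    best=max(((ring(m,im,x+dx,y+dy,z,r-.0035)-ring(m,im,x+dx,y+dy,z,r+.0035)),round(x+dx,4),round(y+dy,4)) for dx in np.arange(-.014,.0141,.001) for dy in np.arange(-.01,.0101,.001))
    print(n,k,best)
E
python3 go.py .632 .063 .3
```

```text
s top (np.float32(66.40559), np.float64(0.636), np.float64(-0.139))
s scene (np.float32(91.60515), np.float64(0.637), np.float64(-0.14))
r top (np.float32(64.84656), np.float64(0.629), np.float64(-0.031))
r scene (np.float32(93.87308), np.float64(0.631), np.float64(-0.032))
[252.9 246.4 -88.7] [0.003 0.002 0.003]
16.15 [ 0.3865 -0.1908  0.2111] [-1.3  0.6  4.8] 0.49422011367493424 59.975759983062744
```

Request:
arm_command(commands=[0,0,-5,0,0,0,0,0,-30,0,0,0,0,0,-65,0,0,0,15,15,-100,0,0,0,45,45,-115,0,0,0])

```text
clock: 16.77
position: [0.4314, -0.1456, 0.3278]
tcp_rot: [0.707, 0.707, 0.001, 0.003]
contact_force: [0.4, -0.4, -1.2]
width: 0.49
finger_force: 60.9
```

Request:
arm_command(commands=[30,30,0,0,0,0,62,60,0,0,0,0,94,90,0,0,0,0,126,120,0,0,0,0,158,150,0,0,0,0])

```text
clock: 17.4
position: [0.5811, 0.0144, 0.3251]
tcp_rot: [0.706, 0.708, -0.0, 0.001]
contact_force: [1.0, 0.1, 0.2]
width: 0.497
finger_force: 60.9
```

```bash
python3 go.py .636 .0645 .25
```

```text
[50.  55.  75.1] [0.001 0.001 0.003]
17.4 [0.5811 0.0144 0.3251] [1.  0.1 0.2] 0.4974729986376957 60.88030457496643
```

Request:
arm_command(commands=[25,27,0,0,0,0,50,55,10,0,0,0,50,55,40,0,0,0.003,50,55,72,0,0,0.003,50,55,75,0,0,0.003])

```text
clock: 18.02
position: [0.6335, 0.0634, 0.2467]
tcp_rot: [0.707, 0.707, -0.003, -0.002]
contact_force: [0.2, -0.0, -1.0]
width: 0.497
finger_force: 60.9
```

```bash
python3 go.py .636 .0645 .218
```

```text
[ 1.2  2.7 28.7] [-0.006  0.001  0.   ]
18.025 [0.6335 0.0634 0.2467] [ 0.2 -0.  -1. ] 0.49672743670758085 60.9366774559021
```

Request:
arm_command(commands=[1,2.5,10,-0.006,0,0,1,2.5,18,-0.006,0,0,1,2.5,24,-0.006,0,0,1,2.5,25,-0.006,0,0])

```text
clock: 18.52
position: [0.6376, 0.0643, 0.2247]
tcp_rot: [0.707, 0.707, 0.002, 0.003]
contact_force: [0.1, -0.6, -0.5]
width: 0.497
finger_force: 60.9
```

Request:
arm_command(commands=[0,0,1,0,0,0,0,0,1.5,0,0,0,0,0,1.5,0,0,0])

```text
clock: 18.9
position: [0.6379, 0.0643, 0.2236]
tcp_rot: [0.707, 0.707, 0.002, 0.003]
contact_force: [-1.2, 0.2, 0.4]
width: 0.496
finger_force: 60.9
```

Request:
arm_command(commands=[0,-1.5,1.5,0.004,0,0,0,-1.5,3,0.004,0,0,0,-1.5,4,0.004,0,0,0,-1.5,4,0.004,0,0])

```text
clock: 19.4
position: [0.6362, 0.0643, 0.2192]
tcp_rot: [0.707, 0.707, 0.001, 0.001]
contact_force: [0.1, -0.4, -1.1]
width: 0.49
finger_force: 60.9
```

Request:
arm_command(commands=[0,0,1,0,0,0,0,0,2,0,0,0,0,0,2,0,0,0])

```text
clock: 19.77
position: [0.6365, 0.0644, 0.2182]
tcp_rot: [0.707, 0.707, 0.001, 0.001]
contact_force: [-2.2, 0.7, 4.2]
width: 0.492
finger_force: 61.3
```

Contact, so I release, then go to jar_p.

Request:
arm_command(commands=[0,0,0,0,0,0,0,0,0,0,0,0,0,0,0,0,0,0,0,0,0,0,0,0], hand=1)

```text
clock: 20.27
position: [0.6363, 0.0644, 0.2172]
tcp_rot: [0.707, 0.707, 0.001, 0.001]
contact_force: [-1.0, -0.7, 0.5]
width: 0.996
finger_force: 0.0
```

Request:
arm_command(commands=[0,0,-30,0,0,0,0,0,-70,0,0,0,0,-45,-80,0,0,0,2,-90,-80,0,0,0,4,-135,-80,0,0,0])

```text
clock: 20.9
position: [0.4999, 0.0684, 0.2973]
tcp_rot: [0.707, 0.707, 0.001, 0.002]
contact_force: [0.1, -0.1, 0.6]
width: 1.007
finger_force: 0.0
```

```bash
python3 go.py .4526 .0693 .275
```

```text
[  0.9 -47.3  22.1] [ 0.004  0.001 -0.   ]
20.9 [0.4999 0.0684 0.2973] [ 0.1 -0.1  0.6] 1.0068211425351181 0.0
```

Request:
arm_command(commands=[0,-24,10,0.002,0,0,1,-47,22,0.004,0,0,1,-47,22,0.004,0,0])

```text
clock: 21.28
position: [0.4522, 0.0694, 0.2737]
tcp_rot: [0.707, 0.707, -0.002, -0.001]
contact_force: [-0.2, 0.6, 0.2]
width: 1.001
finger_force: 0.0
```

```bash
python3 go.py .4526 .0693 .190
```

```text
[ 0.   0.7 83.7] [-0.004  0.001  0.   ]
21.275 [0.4522 0.0694 0.2737] [-0.2  0.6  0.2] 1.000988860081505 0.0
```

Request:
arm_command(commands=[0,0.5,35,-0.003,0,0,0,0.5,65,-0.003,0,0,0,0.5,80,-0.003,0,0,0,0.5,83.5,-0.003,0,0,0,0.5,83.5,-0.003,0,0])

```text
clock: 21.9
position: [0.4554, 0.0694, 0.192]
tcp_rot: [0.707, 0.707, 0.001, 0.001]
contact_force: [-0.4, 0.5, -0.0]
width: 1.0
finger_force: 0.0
```

Request:
arm_command(commands=[0,0,0,0,0,0,0,0,0,0,0,0,0,0,0,0,0,0,0,0,0,0,0,0,0,0,0,0,0,0], hand=0)

```text
clock: 22.52
position: [0.4551, 0.0694, 0.1923]
tcp_rot: [0.707, 0.707, 0.001, 0.002]
contact_force: [-2.0, -0.7, 5.3]
width: 0.427
finger_force: 59.4
```

Request:
arm_command(commands=[0,0,-5,0,0,0,0,0,-30,0,0,0,10,10,-65,0,0,0,30,40,-80,0,0,0,50,75,-80,0,0,0])

```text
clock: 23.15
position: [0.5306, 0.12, 0.2737]
tcp_rot: [0.707, 0.707, 0.002, 0.002]
contact_force: [0.1, -0.5, 0.1]
width: 0.423
finger_force: 59.9
```

```bash
python3 go.py .642 .1695 .230
```

```text
[ 49.6 111.1  44.3] [ 0.006  0.    -0.   ]
23.15 [0.5306 0.12   0.2737] [ 0.1 -0.5  0.1] 0.4231060017150872 59.94032263755798
```

Request:
arm_command(commands=[18,40,0,0.002,0,0,35,80,0,0.004,0,0,50,111,15,0.006,0,0,50,111,38,0.006,0,0,50,111,44,0.006,0,0])

```text
clock: 23.78
position: [0.6395, 0.1693, 0.2251]
tcp_rot: [0.707, 0.707, -0.004, -0.002]
contact_force: [-0.8, -0.0, -1.1]
width: 0.423
finger_force: 60.0
```

```bash
python3 go.py .642 .1695 .1995
```

```text
[ 0.3  2.7 25.6] [-0.009  0.002  0.   ]
23.775 [0.6395 0.1693 0.2251] [-0.8 -0.  -1.1] 0.4233537525536034 60.02300977706909
```

Request:
arm_command(commands=[0,1.5,8,-0.006,0.001,0,0,1.5,15,-0.006,0.001,0,0,1.5,20,-0.006,0.001,0,0,1.5,21,-0.006,0.001,0])

```text
clock: 24.28
position: [0.6417, 0.1692, 0.2065]
tcp_rot: [0.707, 0.707, 0.001, 0.001]
contact_force: [0.4, -1.1, 0.2]
width: 0.422
finger_force: 60.0
```

Request:
arm_command(commands=[0,0,1,0,0,0,0,0,2,0,0,0,0,0,2,0,0,0])

```text
clock: 24.65
position: [0.642, 0.1693, 0.2047]
tcp_rot: [0.707, 0.707, 0.001, 0.001]
contact_force: [0.2, -0.3, -0.9]
width: 0.423
finger_force: 60.0
```

Request:
arm_command(commands=[0,0,1.5,0,0,0,0,0,3,0,0,0,0,0,4,0,0,0,0,0,4,0,0,0])

```text
clock: 25.15
position: [0.6418, 0.1693, 0.2004]
tcp_rot: [0.707, 0.707, 0.001, 0.001]
contact_force: [-0.3, 0.3, 0.3]
width: 0.424
finger_force: 60.0
```

Request:
arm_command(commands=[0,0,0.7,0,0,0,0,0,1.5,0,0,0,0,0,1.5,0,0,0])

```text
clock: 25.52
position: [0.642, 0.1694, 0.1994]
tcp_rot: [0.707, 0.707, 0.001, 0.001]
contact_force: [-0.5, 0.0, 2.0]
width: 0.422
finger_force: 60.2
```

Contact. Next: release, rise, and retreat clear of the views.

Request:
arm_command(commands=[0,0,0,0,0,0,0,0,0,0,0,0,0,0,0,0,0,0,0,0,0,0,0,0], hand=1)

```text
clock: 26.02
position: [0.6419, 0.1693, 0.1991]
tcp_rot: [0.707, 0.707, 0.001, 0.001]
contact_force: [0.4, 0.6, -0.6]
width: 1.0
finger_force: 0.0
```

Request:
arm_command(commands=[0,0,-30,0,0,0,0,0,-75,0,0,0,0,-30,-115,0,0,0,0,-80,-130,0,0,0,0,-130,-130,0,0,0])

```text
clock: 26.65
position: [0.5113, 0.1695, 0.3312]
tcp_rot: [0.707, 0.707, 0.003, 0.002]
contact_force: [0.2, 0.3, -0.3]
width: 0.998
finger_force: 0.0
```

Request:
arm_command(commands=[20,-40,0,0,0,0,40,-60,0,0,0,0,70,-60,0,0,0,0,100,-60,0,0,0,0,100,-60,0,0,0,0])

```text
clock: 27.28
position: [0.4515, 0.2708, 0.329]
tcp_rot: [0.706, 0.708, 0.001, 0.001]
contact_force: [-0.3, -0.2, -0.5]
width: 1.001
finger_force: 0.0
```

Run:
```python
from h import *
mt,ms=[camera_model(c) for c in("top","scene")]
Tc,Sc=capture("top"),capture("scene")
T,S=[cv2.cvtColor(i,cv2.COLOR_RGB2GRAY).astype(np.float32) for i in(Tc,Sc)]
th=np.linspace(0,2*np.pi,60,endpoint=False)
def ring(m,im,x,y,z,r):
    p=np.array([proj(m,np.array([x+r*np.cos(t),y+r*np.sin(t),z])) for t in th],np.float32)
    return cv2.remap(im,p[:,:1],p[:,1:],cv2.INTER_LINEAR).mean()
pt={"p":(.6376,.1694),"q":(.6321,.063),"r":(.6348,-.0332),"s":(.635,-.1357)};ps={"p":(.641,.169),"q":(.6355,.0624),"r":(.6378,-.034),"s":(.6381,-.136)}
for n,z,r in[("p",.051,.019),("q",.071,.022),("r",.091,.025),("s",.111,.028)]:
  for k,m,im,pd in(("top",mt,T,pt),("scene",ms,S,ps)):
    x,y=pd[n];b=max(((ring(m,im,x+dx,y+dy,z,r-.003)-ring(m,im,x+dx,y+dy,z,r+.003)),dx,dy) for dx in np.arange(-.014,.0141,.001) for dy in np.arange(-.01,.0101,.001))
    print(n,k,"offset from pad mm",np.round(np.array(b[1:])*1e3,1),b[0])
c=np.hstack([cv2.resize(Tc[100:200,130:310],(400,222),interpolation=2),cv2.resize(Sc[150:270,190:390],(400,240),interpolation=2)[:222]])
cv2.imwrite("pics/end.png",c[:,:,::-1]);print(get_obs()["position"],get_obs()["clock"])
```

```text
p top offset from pad mm [ 2. -1.] 77.9078
p scene offset from pad mm [ 1. -0.] 58.460693
q top offset from pad mm [ 2. -0.] 64.23273
q scene offset from pad mm [-0. -0.] 72.46275
r top offset from pad mm [-5.  3.] 63.634644
r scene offset from pad mm [-7.  3.] 73.0686
s top offset from pad mm [ 1. -4.] 63.943115
s scene offset from pad mm [-1. -4.] 70.46115
[0.45149924 0.26918214 0.32862908] 27.375
```

View pics/end.png

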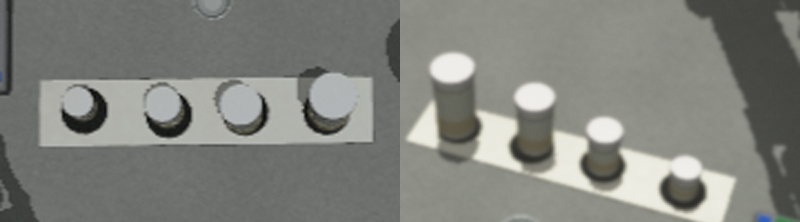

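All four jars stand upright in order. They sit within 2, 2, 7 and 4 mm of the pad centres for jar_p, jar_q, jar_r and jar_s, inside the 12 mm limit. Handing in.

```bash
python3 -c "
from workcell import *
print(hand_in())"
```

```text
the job is handed in; nothing more can be done
None
```

The job is handed in at about 27 s, though the judge returned no result: by the last camera check all four jars stand upright on their pads, shortest next to the balance to tallest farthest away, each within about 8 mm of its pad's centre (limit 12 mm), and the arm never went near the wash bottle.

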